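Line up the sample tiles and poise the case lid for its stay

ROBOT

A 6-joint arm with a two-finger parallel gripper is mounted at the origin on the work surface. World frame = base frame: x ahead of the robot, y to its left, z up, the work surface at z = 0. Lengths are in mm, angles in rad, forces in N, time in s.
With the tool pointing down it reaches from about 325 to 875 mm from the base axis. Payload 4.4 kg.
Tool frame: the origin (TCP) lies on the centre line of the jaws, within the pads' length; the fingertips stand ahead of it and the grasp point (between the pads) lies 6 mm ahead of it (ctrl.tcp_to_tips is the z of the fingertips in the tool frame, in mm); z points along the fingers, y is the line along which they close (so a half turn about z gives the same grasp; the last joint's range is limited). The gripper opens to 85 mm and grips with 20 to 120 N. Pads are 22 mm wide; open, the fingers measure 114 mm over their backs; the gripper's body (76 mm by 85 mm) begins 54 mm behind the grasp point. The pads swing forward as they close: fully open they stand 13 mm farther back than shut.
Start: joints at [1.159, 0.207, 1.542, -0, 1.393, -0.15], TCP at [148.276, 555.555, 256.282] pointing down, gripper open.
Joint ranges: [-2.73, 2.73], [-0.86, 2.22], [0.23, 2.46], [-1.11, 4.25], [0.08, 2.63], [-2.82, 2.82]. Speed limits (rad/s): [2.79, 2.79, 3.14, 3.14, 3.14, 3.14].

INTERFACE

Orientations are given as a 3x3 rotation matrix whose columns are the frame's x, y, z axes.
In Python, from plant import ctrl, sensors, optics gives the robot as it stands. Calls block until the motion is done:
- ctrl.move_ptp(position, orientation): joint-space move of the TCP to a pose.
- ctrl.move_l(position, rot=None, vel=150, threshold=None): straight line of the TCP; rot=None keeps the orientation; vel is the mean speed in mm/s. With threshold (N) it stops when the force on the tool has changed by that much, and returns True; else False.
- ctrl.set_joints(angles): joint-space move.
- ctrl.gripper_to(opening, force=None): finger opening in mm; force is the grip in N (None keeps the last); returns when the fingers have stopped.
- ctrl.hold(seconds).
- ctrl.solve_ik(position, orientation): joint angles nearest the present ones, or None.
- sensors.read_state(): the state.
- optics.grab_frame(name): name is "side" or "top"; returns (picture, depth): 384x512x3 uint8, red, green, blue; 384x512 float32, mm along the optical axis (not along the pixel's ray), 0 where there is no reading.
- optics.camera_params(name): a dict with "mtx" (3x3 intrinsics, pixels), "k1" (the pictures are not rectified: a ray, as slopes to the right and down, at radius r is drawn at 1 + k1 r^2 times it, then the intrinsics apply), "R" (3x3) and "t" (3): a world point X has camera coordinates R X + t. Camera axes: x right, y down, z forward; pixel columns grow to the right and rows downward; lengths in mm; the calibration is good to about 2 mm. A picture is of the moment at which its call begins. camera_params takes no time and is no camera call.
A pose or a line that the arm cannot do raises ctrl.MotionError and nothing moves.
- ctrl.finish_job(): hands the job in; it is judged then, once.
The state is a dict: "t": time; "q": joint angles; "qvel": joint speeds; "tau": joint torques, N m; "eef_pos": TCP position; "eef_rot": TCP orientation; "force": force on the tool from outside, world axes, zero at the start; "wrist_torque": the same for the moment, N m; "grip_width": finger opening in mm; "grasp_force": force on a finger pad.
Only numpy, scipy, OpenCV 4.12 (cv2) and the standard library are available. Lean on these libraries where they do the work, as an engineer would, in place of code of your own. Each camera call takes 0.05 s, during which the arm holds its last target. There are 200 camera calls.

TASK

In the wooden sample case, nudge the three loose tiles into one straight row, edge to edge and flat against the long wall opposite the hinge. Then grip the lid's handle, swing the lid up from where it leans back to its balance point, standing straight up on its hinge, and finish while still gripping it steady there so that a lid stay can be fitted. Do not let the lid drop shut, and leave the jar, candlestick, tub and wooden rib where they are.

Things in the scene. Friction and masses are not known exactly. Their poses are not given: they have to be found in the camera images.
- case: Open tray of pale wood, fixed, 170 (x) by 330 mm (y); origin under its centre. Floor top 8 mm above the origin; walls 10 mm thick, tops at 26 mm; inside x -75..75, y -155..155 mm. The hinge runs along y over the -x wall (robot side). Facing the hinge is the +x wall: a tile flat against it has its centre at x = +45 mm. Turned up to 0.25 rad from the world axes.
- tile1: Square fired-clay tile, 60 x 60 mm, rim 12 mm thick, low stepped relief up to 15.5 mm; about 90 g; origin under its centre, x and y along its sides. Lies loose, face up and slightly turned, on the case floor, 20 to 55 mm short of its place at the +x wall. Three alike, spread along the case's y: tile1 at -y, tile2 in the middle, tile3 at +y.
- tile2: Square fired-clay tile, 60 x 60 mm, rim 12 mm thick, low stepped relief up to 15.5 mm; about 90 g; origin under its centre, x and y along its sides. Lies loose, face up and slightly turned, on the case floor, 20 to 55 mm short of its place at the +x wall. Three alike, spread along the case's y: tile1 at -y, tile2 in the middle, tile3 at +y.
- tile3: Square fired-clay tile, 60 x 60 mm, rim 12 mm thick, low stepped relief up to 15.5 mm; about 90 g; origin under its centre, x and y along its sides. Lies loose, face up and slightly turned, on the case floor, 20 to 55 mm short of its place at the +x wall. Three alike, spread along the case's y: tile1 at -y, tile2 in the middle, tile3 at +y.
- lid (a joint): Angle of the plywood lid (330 mm wide, 170 mm from hinge to free edge, 8 mm thick, 12 mm at the edge strip; about 0.3 kg). 0 = shut over the case, pi/2 = straight up, its balance point. Starts at its hinge stop, 1.92, leaning back towards the robot. The hinge turns freely: let go, the lid falls back to 1.92 or shut.
- lid_handle (a point): Middle of the grip bar of the lid's steel bow handle: round bar 12 mm across, 110 mm long, parallel to the hinge, 205 mm from the hinge axis, in the lid's mid-plane. It stands 29 mm clear of the lid's free edge; the bow's legs are 55 mm either side. The bar can turn between gripping fingers.
- lid_hinge (a point): Point on the lid's hinge axis, at the middle of its length, fixed to the case: 85 mm towards -x from the case's origin and 30 mm above it. Same axes as the case.
- slip_jar: Bystander: open clay jar, 72 mm across, 85 mm tall, origin under its centre.
- candle: Bystander: candlestick with candle, foot 80 mm across, 220 mm tall, origin under its centre.
- tub: Bystander: open black plastic tub, 120 x 170 x 55 mm, origin under its centre.
- rib: Bystander: flat wooden rib, 110 x 50 x 10 mm, origin under its centre.
Things that resemble listed ones, but are neither listed nor needed, are in the scene too. Leave any black or grey look-alike of the tile3 alone. Leave any pink look-alike of the tile1 alone.

How it is judged:
By the outcome, as a careful person would: the job done as asked, in the order asked, and still so for the second after the job is handed in, while the arm keeps its last pose, push and grip.
It also fails if it takes over 72 s, if anything falls off the work surface, if the arm or the gripper's body presses on something with over 40 N, if the wrist force passes 120 N, or if a joint passes its speed limit or range.

## Working session

There is one attempt and no reset: what is moved stays moved. The work goes in short steps, each a Python script; the robot and the scene stay as the last script left them, time stands still between calls to the robot, and variables do not carry over. Pictures are saved under pics/ and viewed, at most 10 in all, crops included, and the job is handed in when it is done.

```bash
mkdir -p pics; ls; cat > h.py <<'E'
import numpy as np, cv2
from plant import ctrl, sensors, optics
def cast(name,uv,z=None,depth=None):
    c=optics.camera_params(name);K=np.array(c["mtx"]);R=np.array(c["R"]);t=np.array(c["t"])
    uv=np.atleast_2d(np.array(uv,float))
    d=np.c_[(uv[:,0]-K[0,2])/K[0,0],(uv[:,1]-K[1,2])/K[1,1]];s=d.copy()
    for _ in range(20): s=d/(1+c["k1"]*(s**2).sum(1,keepdims=True))
    r=np.c_[s,np.ones(len(s))]
    o=-R.T@t; w=r@R
    if depth is not None: return o+w*np.asarray(depth).reshape(-1,1)
    return o+w*((z-o[2])/w[:,2])[:,None]
def cloud(name,D):
    h,w=D.shape; v,u=np.mgrid[:h,:w]
    return cast(name,np.c_[u.ravel(),v.ravel()],depth=D.ravel()).reshape(h,w,3)
E
python3 - <<'E'
from h import *
for n in("side","top"):
    p,d=optics.grab_frame(n); np.savez(f"f_{n}.npz",p=p,d=d)
    cv2.imwrite(f"pics/{n}0.png",p[:,:,::-1])
    c=optics.camera_params(n); print(n,c["mtx"],c["k1"],-np.array(c["R"]).T@c["t"],np.array(c["R"])[2],(d>0).mean())
print(sensors.read_state(), ctrl.tcp_to_tips)
E
```

```text
pics
side [[406.41235004   0.         258.82309528]
 [  0.         406.41235004 193.43847524]
 [  0.           0.           1.        ]] -0.14474787632884661 [ 125.86077528 -666.80390699  694.60588972] [ 0.44463936  0.64903232 -0.61729481] 0.9959208170572916
top [[408.70446741   0.         253.62236277]
 [  0.         408.70446741 189.76239633]
 [  0.           0.           1.        ]] 0.0413429677589867 [ 388.15289462  -11.56960368 1166.66833549] [ 0.15612124 -0.01461895 -0.98762971] 0.9959157307942709
{'t': 0.1, 'q': array([ 1.15949603e+00,  2.07378382e-01,  1.54280433e+00, -2.45997293e-05,
        1.39350822e+00, -1.50486877e-01]), 'qvel': array([-0.00127604, -0.00156375, -0.00308136,  0.00043454, -0.00014783,
       -0.00022218]), 'tau': array([-8.73134013e-04, -3.84094512e+01, -2.92549038e+01, -1.86147199e-04,
        4.85261553e-03,  6.58936116e-06]), 'eef_pos': array([148.02865128, 554.96605542, 255.22027517]), 'eef_rot': array([[-9.66181550e-01,  2.57861483e-01, -8.16698169e-04],
       [ 2.57862613e-01,  9.66179661e-01, -1.93296189e-03],
       [ 2.90640739e-04, -2.07818804e-03, -9.99997798e-01]]), 'force': array([ 0.13843195, -0.28214763, -0.47774136]), 'wrist_torque': array([ 0.03793816, -0.00816565, -0.03428117]), 'grasp_force': 0.0, 'grip_width': 85.00997991989016} 25.0
```

View pics/top0.png

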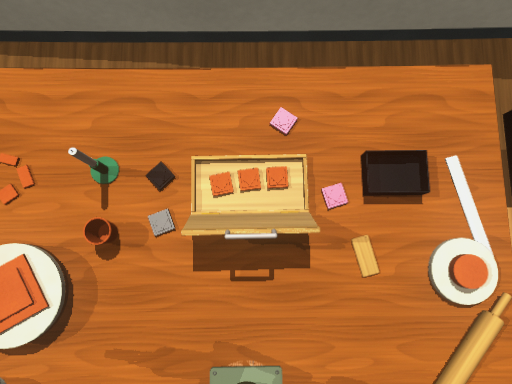

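View pics/side0.png

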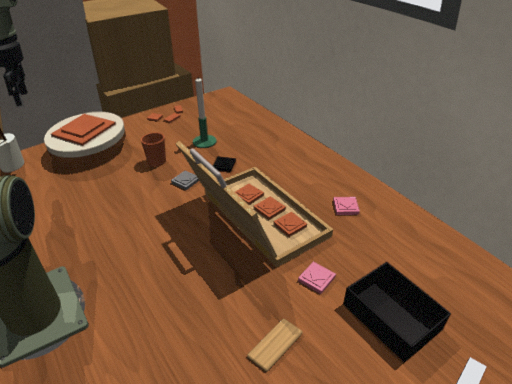

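The top view shows three terracotta tiles in the case: tile3 at (221,184), tile2 at (249,180) and tile1 at (277,178). The handle bar is at (250,234).

Look-alikes to leave alone:
- pink at (284,121) and (334,196)
- grey at (161,222)
- black at (160,176)
- orange scraps at (8,160), (25,177) and (8,194)

The three red tiles inside the case match the description. The side view agrees, with tiles at (250,194), (270,207) and (291,224).

```bash
cat >> h.py <<'E'
def redtiles(p,name,boxes=(40,3000)):
    hsv=cv2.cvtColor(p,cv2.COLOR_RGB2HSV)
    return hsv
E
python3 - <<'E'
from h import *
T=np.load("f_top.npz");S=np.load("f_side.npz")
C={"top":cloud("top",T["d"]),"side":cloud("side",S["d"])}
P={"top":T["p"],"side":S["p"]}
for n,roi in(("top",(205,160,295,200)),("side",(230,180,310,240))):
    x0,y0,x1,y1=roi; p=P[n];hsv=cv2.cvtColor(p,cv2.COLOR_RGB2HSV)
    print(n,[hsv[v,u].tolist() for u,v in ([(221,184),(249,180),(277,178),(235,195),(250,212)] if n=="top" else [(250,194),(270,207),(291,224)])])
    m=((hsv[:,:,0]<11)|(hsv[:,:,0]>172))&(hsv[:,:,1]>130); 
    mm=np.zeros(m.shape,np.uint8); mm[y0:y1,x0:x1]=m[y0:y1,x0:x1]*255
    nl,l,st,ce=cv2.connectedComponentsWithStats(mm)
    for i in range(1,nl):
        if st[i,4]<60: continue
        X=C[n][l==i]; print(st[i],np.median(X,0).round(1),np.percentile(X[:,2],[5,95]).round(1))
# case walls: points z 20..32 around
X=C["top"]; roi=np.zeros(X.shape[:2],bool); roi[145:240,170:325]=1
z=X[...,2]
w=X[roi&(z>21)&(z<31)]; 
print("rim n",len(w),np.median(w[:,2]), cv2.minAreaRect(w[:,:2].astype(np.float32)))
fl=X[roi&(z>5)&(z<13)];print("floor",len(fl),np.median(fl[:,2]))
tb=X[300:330,150:200].reshape(-1,3);print("table z",np.median(tb[:,2]))
# handle: grey bright pixels
for n,roi in(("top",(220,222,282,245)),("side",(185,145,235,195))):
    x0,y0,x1,y1=roi; hsv=cv2.cvtColor(P[n],cv2.COLOR_RGB2HSV)
    m=np.zeros(hsv.shape[:2],bool); m[y0:y1,x0:x1]=((hsv[...,1]<60)&(hsv[...,2]>110))[y0:y1,x0:x1]
    Y=C[n][m]; uv=np.argwhere(m)[:,::-1]; print(n,"handle n",len(Y),uv.min(0),uv.max(0),np.median(Y,0).round(1),Y.min(0).round(),Y.max(0).round(), cv2.minAreaRect(uv.astype(np.float32)))
    lid=C[n].reshape(-1,3)
# robot geometry fit
rows=[];ys=[]
R0=np.array(sensors.read_state()["eef_rot"])
for r in(450,550,650):
  for zz in(150,300):
    for a in(0,.25,-.25):
      R=np.array([[np.cos(a),0,np.sin(a)],[0,1,0],[-np.sin(a),0,np.cos(a)]])@np.array([[-1,0,0],[0,1,0],[0,0,-1.]])
      q=ctrl.solve_ik([r,0,zz],R)
      if q is None: continue
      if len(ys)<4: print(np.round(q,3))
      s2=q[1];s3=q[1]+q[2];s5=s3+q[4]
      if abs(q[3])>.1: continue
      rows+=[[np.sin(s2),np.sin(s3),np.cos(s3),np.sin(s5),1,0],[np.cos(s2),np.cos(s3),-np.sin(s3),np.cos(s5),0,1]];ys+=[r,zz]
print(np.linalg.lstsq(np.array(rows),np.array(ys),rcond=None)[:2])
E
```

```text
top [[11, 200, 228], [10, 198, 229], [10, 200, 228], [22, 116, 243], [19, 149, 233]]
[267 167  21  21 286] [604.8 -93.4  21.6] [17.4 25.8]
[239 169  21  21 218] [602.9 -15.5  22.2] [17.4 25.7]
[210 174  21  21 176] [584.5  69.4  22.2] [17.8 26.8]
side [[9, 172, 159], [8, 165, 182], [9, 167, 177]]
[236 184  28  20 314] [590.1  55.3  21.5] [15.1 24.9]
[254 197  31  22 398] [599.  -22.5  21.1] [14.2 24.7]
[274 212  33  24 452] [ 603.6 -101.5   21.1] [14.7 24.5]
rim n 1853 24.845576391060604 ((587.9175415039062, -15.93157958984375), (168.41278076171875, 329.56903076171875), 0.30284902453422546)
floor 3982 8.321958252560307
table z 0.28289501734843725
top handle n 246 [225 230] [276 238] [431.4 -15.6 228. ] [426. -75. 200.] [444.  42. 233.] ((250.4796905517578, 234.06565856933594), (7.193952560424805, 51.07489013671875), 88.75463104248047)
side handle n 226 [185 149] [219 186] [435.   24.6 227. ] [428. -76.  -4.] [592. 280. 232.] ((196.72991943359375, 164.50729370117188), (33.06364440917969, 36.73737716674805), 70.01689147949219)
[-0.193  0.062  1.944 -0.     1.136 -1.764]
[-0.166  0.223  1.78  -0.042  1.386 -1.724]
(array([448.8509196 , 498.63609706,  91.50712037, 295.31984168,
         8.7674405 , 290.27706978]), array([9.3809257]))
```

```bash
cat >> h.py <<'E'
def tiles(n,p,roi,z=20.):
    x0,y0,x1,y1=roi; hsv=cv2.cvtColor(p,cv2.COLOR_RGB2HSV)
    m=np.zeros(hsv.shape[:2],np.uint8); m[y0:y1,x0:x1]=(((hsv[...,0]<15)|(hsv[...,0]>172))&(hsv[...,1]>150))[y0:y1,x0:x1]*255
    out=[]
    for c in cv2.findContours(m,cv2.RETR_EXTERNAL,cv2.CHAIN_APPROX_NONE)[0]:
        if cv2.contourArea(c)<150: continue
        (cx,cy),(w,h),a=cv2.minAreaRect(cast(n,c[:,0],z=z)[:,:2].astype(np.float32))
        out.append((round(cx,1),round(cy,1),round(w,1),round(h,1),round((a+45)%90-45,1)))
    return sorted(out,key=lambda o:o[1]),m
def wallline(C,u0,u1,v0,v1):
    # +x wall top: band of points with z near rim; midline fit x = a + b*y
    X=C[v0:v1,u0:u1].reshape(-1,3); X=X[(X[:,2]>21)&(X[:,2]<32)&(X[:,0]>640)]
    ys=X[:,1]; b=np.polyfit(ys,X[:,0],1); r=X[:,0]-np.polyval(b,ys); k=abs(r)<8
    b=np.polyfit(ys[k],X[k,0],1); return b,k.sum(),X[k].min(0),X[k].max(0)
E
python3 - <<'E'
from h import *
T=np.load("f_top.npz");S=np.load("f_side.npz")
a,m=tiles("top",T["p"],(205,160,295,205));print("top",a)
b,m2=tiles("side",S["p"],(230,180,312,240));print("side",b)
Ct=cloud("top",T["d"]);Cs=cloud("side",S["d"])
print(wallline(Ct,185,315,145,170));print(wallline(Cs,225,340,160,250))
# lid plane & handle bar
for n,C,(x0,y0,x1,y1),p in(("top",Ct,(222,226,280,242),T["p"]),("side",Cs,(183,143,235,195),S["p"])):
    X=C[y0:y1,x0:x1].reshape(-1,3);X=X[(X[:,2]>215)&(X[:,0]<450)&(X[:,0]>415)]
    X=X[X[:,2]>np.percentile(X[:,2],50)]
    print(n,"bar",len(X),np.median(X,0).round(1),X.min(0).round(),X.max(0).round(),np.polyfit(X[:,1],X[:,0],1).round(4))
# lid front face seen by side cam/top: points above rim, lid region
X=Ct[205:235,185:318].reshape(-1,3);X=X[(X[:,2]>60)&(X[:,2]<180)]
print(len(X)); A=np.c_[X[:,1:],np.ones(len(X))];print("lid x=b*y+c*z+d",np.linalg.lstsq(A,X[:,0],rcond=None)[0])
v=np.zeros((384,512,3),np.uint8); v[...]=T["p"][...,::-1]; cr=cv2.resize(v[145:250,175:325],None,fx=5,fy=5,interpolation=cv2.INTER_CUBIC);cv2.imwrite("pics/crop1.png",cr)
E
```

```text
top [(605.4, -95.2, 61.4, 60.6, 2.7), (600.6, -15.7, 61.1, 60.2, 7.5), (588.4, 64.1, 61.2, 60.2, 11.2)]
side [(604.7, -99.2, 65.0, 64.6, 3.8), (600.4, -19.7, 65.1, 65.4, 7.2), (683.1, -7.5, 130.2, 106.4, -40.7), (590.5, 59.9, 59.0, 65.2, 10.2)]
(array([-6.42924613e-03,  6.65149733e+02]), np.int64(441), array([ 655.78726127, -180.32205645,   21.1269443 ]), array([671.69906807, 149.28477211,  31.96444052]))
(array([-5.60097384e-03,  6.64996109e+02]), np.int64(403), array([ 655.63846249, -182.52224269,   21.01072329]), array([671.93741426, 150.10639628,  29.36131489]))
top bar 140 [430.9 -21.3 229.2] [426. -75. 228.] [436.  41. 233.] [-5.300000e-03  4.307666e+02]
side bar 118 [431.7 -18.9 228.6] [426. -76. 227.] [437.  37. 232.] [1.090000e-02 4.322904e+02]
1589
lid x=b*y+c*z+d [-5.32621844e-03 -3.58276978e-01  5.15932733e+02]
```

View pics/crop1.png

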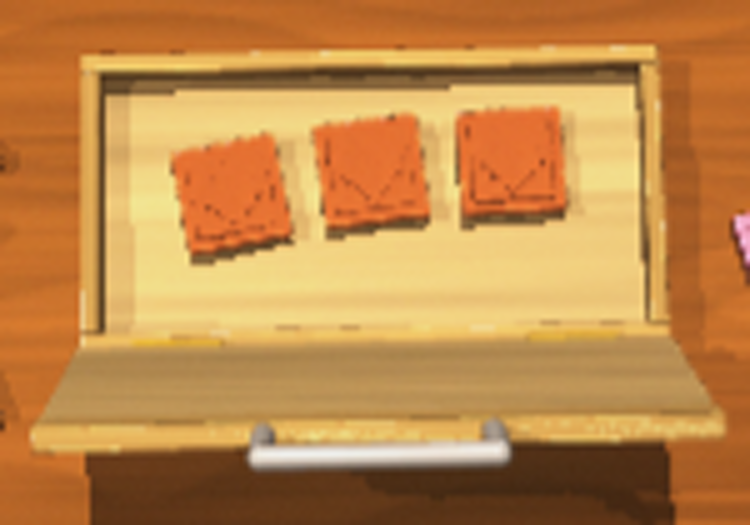

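The crop confirms the choice: three terracotta tiles in the case, at crop pixels (232,195), (370,170) and (512,162). The handle bar runs from (250,455) to (508,450). The measurements agree with each other:
- **Case:** at about (585, -16), yaw about 0.006.
- **Hinge:** x=500, z=30.
- **Handle bar:** at (430, -18, 223).

Next I push the tiles.

```bash
cat >> h.py <<'E'
RY=np.array([[-1,0,0],[0,1,0],[0,0,-1.]])          # jaws close along y
RX=np.array([[0,1,0],[1,0,0],[0,0,-1.]])           # jaws close along x
def st(*k):
    s=sensors.read_state(); print("t%.1f"%s["t"],"pos",s["eef_pos"].round(1),"F",s["force"].round(1),"w%.1f g%.1f"%(s["grip_width"],s["grasp_force"]),*k); return s
E
python3 - <<'E'
from h import *
p=sensors.read_state()["eef_pos"]
print("tips",ctrl.tcp_to_tips); ctrl.gripper_to(20); print("tips",ctrl.tcp_to_tips)
ctrl.move_l([p[0],p[1],360],vel=250)
for R in(RY,RX,-RX*[1,1,-1]): print(ctrl.solve_ik([530,64,120],R))
ctrl.move_ptp([530,64,150],RY); st()
hit=ctrl.move_l([530,64,70],vel=150,threshold=8); st(hit)
hit=ctrl.move_l([530,64,26],vel=40,threshold=5); st("floor",hit)
E
```

```text
tips 25.0
tips 25.0
[-4.20056631e-02  2.75100094e-01  1.76428822e+00 -4.44089210e-16
  1.10220433e+00 -1.61280199e+00]
[-4.20056631e-02  2.75100094e-01  1.76428822e+00 -4.44089210e-16
  1.10220433e+00 -4.20056631e-02]
None
t3.6 pos [530.2  64.7 150.3] F [ 0.2  0.2 -1.2] w19.8 g0.0
t4.3 pos [530.6  64.2  70.5] F [-0.3  0.9 -0. ] w20.0 g0.0 False
t5.2 pos [529.6  64.   33.2] F [-0.9  0.2  5.1] w20.3 g2.9 floor True
```

```bash
python3 - <<'E'
from h import *
def down(x,y):
    ctrl.move_l([x,y,60],vel=200)
    h=ctrl.move_l([x,y,36.5],vel=60,threshold=6)
    if h: st("unexpected contact"); raise SystemExit
for i,(y,x0) in enumerate(((64,530),(-16,535),(-95,540))):
    if i==0: ctrl.move_l([x0,y,36.5],vel=30)
    else: down(x0,y)
    h=ctrl.move_l([596,y,36.5],vel=40,threshold=10); s=st("push",i,h)
    ctrl.move_l([s["eef_pos"][0]-8,y,36.5],vel=60)
    ctrl.move_l([s["eef_pos"][0]-8,y,60],vel=200)
ctrl.move_l([530,-16,330],vel=250)
st()
for n in("top","side"):
    p,d=optics.grab_frame(n); np.savez(f"f1_{n}.npz",p=p,d=d); cv2.imwrite(f"pics/{n}1.png",p[:,:,::-1])
    print(n,tiles(n,p,(205,150,295,205) if n=="top" else (230,175,322,240))[0])
E
```

```text
t6.9 pos [589.6  64.   35.4] F [ 0.1  0.6 -0.9] w20.0 g0.0 push 0 True
t9.9 pos [590.4 -15.9  35.4] F [ 0.4  0.1 -0.7] w20.3 g0.0 push 1 True
t12.8 pos [591.1 -94.8  35.5] F [-0.1  0.  -0.9] w20.0 g0.0 push 2 True
t14.7 pos [529.3 -16.1 328. ] F [-0.2  0.6  0.1] w19.9 g0.0
top []
side [(631.1, -101.1, 67.4, 68.7, -0.2), (630.6, -22.8, 68.0, 67.1, -0.7), (685.9, -9.2, 185.9, 153.5, -41.7), (629.2, 53.7, 67.6, 68.6, 3.1)]
```

```bash
python3 - <<'E'
from h import *
c,s_=np.cos(.008),np.sin(.008); Rz=np.array([[c,-s_,0],[s_,c,0],[0,0,1]])
ctrl.move_ptp([600,50,150],Rz@RX); ctrl.gripper_to(15)
for y0,y1 in((116,79),(-149,-119)):
    sg=np.sign(y0)
    ctrl.move_l([626,y0,70],vel=200)
    if ctrl.move_l([626,y0,36.5],vel=60,threshold=6): st("contact!"); raise SystemExit
    h=ctrl.move_l([626,y1,36.5],vel=35,threshold=12); st("push",y0,h)
    ctrl.move_l([626,y1+sg*8,36.5],vel=60); ctrl.move_l([626,y1+sg*8,75],vel=200)
# re-press to the wall
ctrl.move_ptp([565,-20,90],Rz@RY); 
for y in(-80,-20,40):
    ctrl.move_l([574,y,60],vel=200)
    if ctrl.move_l([574,y,36.5],vel=60,threshold=6): st("contact!"); raise SystemExit
    h=ctrl.move_l([598,y,36.5],vel=35,threshold=14); s=st("press",y,h)
    ctrl.move_l([574,y,36.5],vel=60); ctrl.move_l([574,y,60],vel=200)
ctrl.move_l([540,40,200],vel=250);ctrl.move_ptp([330,330,380],RY); st()
for n in("top","side"):
    p,d=optics.grab_frame(n); np.savez(f"f2_{n}.npz",p=p,d=d)
    cv2.imwrite(f"pics/{n}2.png",cv2.resize(p[140:250,175:325] if n=="top" else p[140:270,170:350],None,fx=4.4,fy=4.4,interpolation=cv2.INTER_CUBIC)[:,:,::-1])
    print(n,tiles(n,p,(205,163,295,205) if n=="top" else (230,175,322,240))[0])
E
```

```text
t19.1 pos [625.9  79.   36.4] F [0.2 0.  0.3] w14.9 g0.0 push 116 False
t22.8 pos [ 625.8 -118.8   36.3] F [0.7 0.9 0.3] w15.0 g0.0 push -149 False
t26.3 pos [590.8 -79.8  35.6] F [-0.4  0.3 -0.1] w14.6 g0.0 press -80 True
t28.5 pos [590.6 -19.8  35.6] F [ 0.1 -0.7  0.2] w14.8 g0.0 press -20 True
t30.8 pos [590.3  40.2  35.6] F [ 0.  -0.  -0.7] w14.8 g0.0 press 40 True
t33.6 pos [330.4 329.4 378.9] F [ 0.6  0.6 -0.1] w15.0 g0.0
top [(622.5, -19.1, 177.8, 49.6, -0.7)]
side [(629.6, -21.6, 68.7, 189.6, 0.0), (685.9, -9.2, 185.9, 153.5, -41.7)]
```

View pics/top2.png

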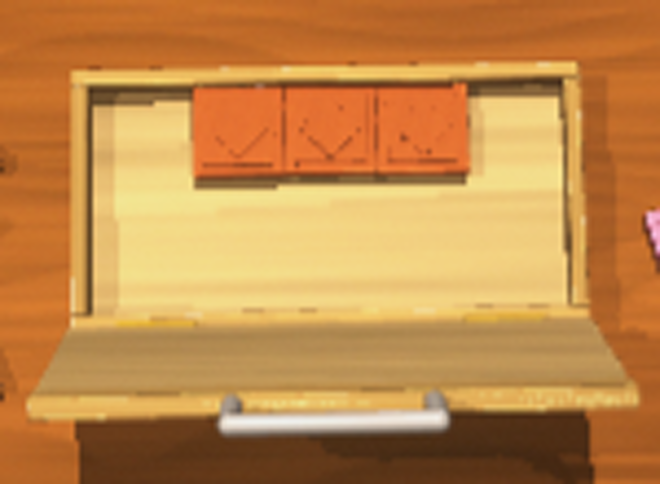

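The row is straight and tight, with crop corners (195,88), (468,85), (468,172) and (195,177), and it is flush to the +x wall. Next I grip the handle.

```bash
python3 - <<'E'
from h import *
c,s_=np.cos(.008),np.sin(.008); R=np.array([[c,-s_,0],[s_,c,0],[0,0,1]])@RX
ctrl.gripper_to(50); ctrl.move_ptp([431,-17,320],R)
h=ctrl.move_l([431,-17,228.6],vel=70,threshold=6); st(h)
if h: raise SystemExit
ctrl.gripper_to(0,force=35); st("gripped")
p,d=optics.grab_frame("side");cv2.imwrite("pics/grip.png",cv2.resize(p[90:250,150:340],None,fx=4,fy=4)[:,:,::-1])
E
```

```text
t37.0 pos [431.4 -17.1 229.2] F [-0.4  0.2 -0.1] w50.0 g0.0 False
t37.4 pos [431.3 -17.  228.9] F [ 0.5 -0.1  1.2] w10.4 g34.1 gripped
```

View pics/grip.png

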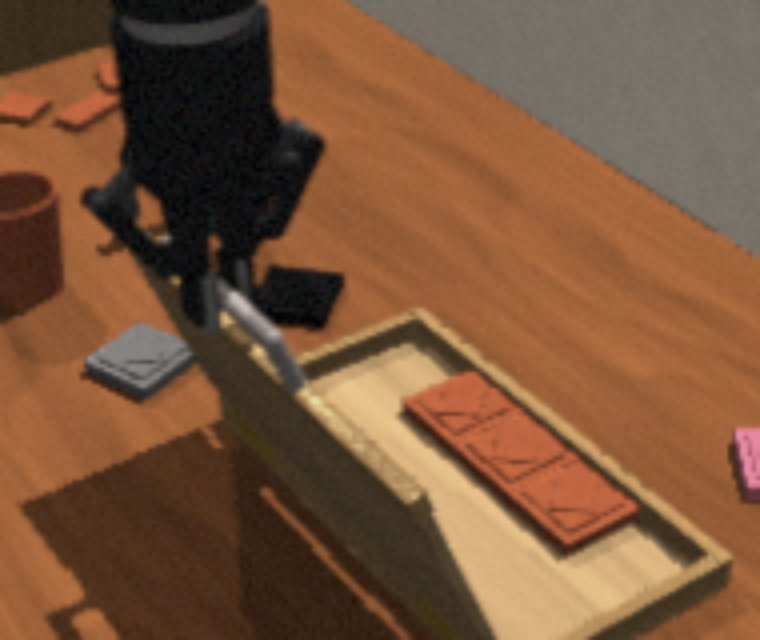

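The fingers hold the bar, in the crop at about (215,290), and the row of tiles is intact. Next I swing the lid along the arc.

```bash
python3 - <<'E'
from h import *
ctrl.gripper_to(0,force=50)
p0=sensors.read_state()["eef_pos"]; a0=np.arcsin((501-p0[0])/205)
for a in np.linspace(a0,0,9)[1:]:
    ctrl.move_l([501-205*np.sin(a),-17,30+205*np.cos(a)+6],vel=50); st(round(np.pi/2+a,3))
ctrl.hold(.3); st()
for n in("top","side"):
    p,d=optics.grab_frame(n); np.savez(f"f3_{n}.npz",p=p,d=d); cv2.imwrite(f"pics/{n}3.png",p[:,:,::-1])
    C=cloud(n,d).reshape(-1,3)
    X=C[(abs(C[:,0]-501)<25)&(C[:,2]>60)&(C[:,2]<185)&(C[:,1]>-180)&(C[:,1]<148)&(np.abs(C[:,1]+17)>70)]
    A=np.c_[X[:,1:],np.ones(len(X))]
    for _ in range(4):
        k=np.linalg.lstsq(A,X[:,0],rcond=None)[0]; r=abs(A@k-X[:,0])<4; A,X=A[r],X[r]
    print(n,len(X),"lid x=b*y+c*z+d",k.round(4), "angle",np.pi/2-np.arctan(k[1]))
E
```

```text
t38.0 pos [439.6 -17.  231.8] F [-4.   0.4  5.1] w10.2 g49.2 1.874
t38.4 pos [448.5 -16.9 234.7] F [-3.5  0.6  6.6] w10.0 g49.1 1.831
t38.7 pos [456.6 -16.9 236.7] F [-4.7  0.9  5.9] w10.5 g49.2 1.787
t39.0 pos [465.6 -16.8 238.1] F [-2.7  1.6  5.4] w10.2 g50.5 1.744
t39.3 pos [474.5 -16.8 239.1] F [-1.2  1.5  3.3] w10.3 g51.0 1.701
t39.7 pos [483.  -16.7 240.1] F [-2.6  2.5  5.4] w10.4 g51.1 1.657
t40.0 pos [492.2 -16.7 240.4] F [-0.6  3.7  1.8] w10.1 g51.2 1.614
t40.3 pos [501.5 -16.7 240.9] F [-1.2  4.2  1.2] w10.3 g50.8 1.571
t40.6 pos [500.9 -16.7 240.9] F [-0.7  4.5  0.8] w10.2 g50.8
top 204 lid x=b*y+c*z+d [-5.300000e-03 -4.200000e-03  4.974801e+02] angle 1.5749664455671721
side 1756 lid x=b*y+c*z+d [-3.600000e-03  1.400000e-03  4.980453e+02] angle 1.5694381277328275
```

View pics/side3.png

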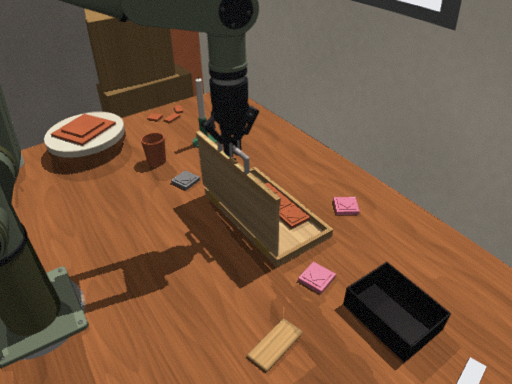

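The side view shows the lid upright at about (240,195), gripped at (235,155), with the bystanders unmoved. The two views put the lid at 1.569 and 1.575 rad, so it is at its balance point.

```bash
python3 -c "
from h import *
ctrl.hold(.5); st(); print(ctrl.finish_job())"
```

```text
t41.2 pos [500.9 -16.7 240.9] F [-1.5  5.5  0.4] w10.1 g50.8
the job is handed in; nothing more can be done
None
```

I handed the job in at 41 s: the three tiles are in one tight row against the wall opposite the hinge, and the gripper is holding the lid upright at about 1.57 rad.

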